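# Withdraw the steak boards worn too thin

## Task

Two of the four oak steak boards are worn to about 16 mm, the other two are still good at about 23 mm: tell them apart by pinching them across their thickness with the gripper. Stand the two worn boards in the return rack, one in each narrow bay, pushed fully down, and leave the good boards standing where they are. Do not tip any board over and leave everything else on the table alone.

Things in the scene. Friction and masses are not known exactly. Their poses are not given: they have to be found in the camera images.
- board_a: oak steak board, one of four alike, standing on a long edge: 110 mm long (own x), 90 mm high (z up), either about 16 mm (worn) or 23 mm (good) thick along own y; which is not told: pinch it across y from above and read the opening, under 19 mm is worn. Origin: centre of the edge it stands on. 0.07 to 0.18 kg, loose, tips easily. The far half of the worktop is 1.5 mm higher
- board_b: oak steak board, one of four alike, standing on a long edge: 110 mm long (own x), 90 mm high (z up), either about 16 mm (worn) or 23 mm (good) thick along own y; which is not told: pinch it across y from above and read the opening, under 19 mm is worn. Origin: centre of the edge it stands on. 0.07 to 0.18 kg, loose, tips easily. The far half of the worktop is 1.5 mm higher
- board_c: oak steak board, one of four alike, standing on a long edge: 110 mm long (own x), 90 mm high (z up), either about 16 mm (worn) or 23 mm (good) thick along own y; which is not told: pinch it across y from above and read the opening, under 19 mm is worn. Origin: centre of the edge it stands on. 0.07 to 0.18 kg, loose, tips easily. The far half of the worktop is 1.5 mm higher
- board_d: oak steak board, one of four alike, standing on a long edge: 110 mm long (own x), 90 mm high (z up), either about 16 mm (worn) or 23 mm (good) thick along own y; which is not told: pinch it across y from above and read the opening, under 19 mm is worn. Origin: centre of the edge it stands on. 0.07 to 0.18 kg, loose, tips easily. The far half of the worktop is 1.5 mm higher
- return_rack: low rack fixed to the worktop: grey base 144 (own x) x 126 mm, 6 mm thick, with two parallel steel bays along x, each 124 mm long, 19.5 mm wide inside, between 8 mm walls with rounded lips, tops 42 mm above the worktop; low black stops at the bay ends, tops 20 mm above it. A good board does not fit a bay. Origin: centre of the underside
- bay_1 (a point): centre of the floor of bay 1 of the return rack; x along the bay, z up; the bay walls rise 36 mm above it
- bay_2 (a point): centre of the floor of bay 2 of the return rack; x along the bay, z up; the bay walls rise 36 mm above it
- salt_shaker: glass salt shaker, 44 mm across, 90 mm high, loose, among the boards; origin at the centre of its underside; leave it alone
- toothpicks: green pot of toothpicks, 38 mm across, 72 mm high, loose, among the boards; origin at the centre of its underside; leave it alone
- chilli_sauce: tall slim bottle of pink sauce with a gold cap, 46 mm across, 193 mm high, loose, between the boards and the rack; origin at the centre of its underside; leave it alone
- jigger: steel bar measure, 44 mm across, 84 mm high, loose; origin at the centre of its underside; leave it alone
- tumbler3: blue tinted tumbler, 84 mm across, 85 mm high, loose, between the boards and the rack, on the robot side; origin at the centre of its underside; leave it alone
- brown_sauce: tall bottle with a dark blue label and gold cap, 59 mm across, 207 mm high, loose, toward the back; origin at the centre of its underside; leave it alone
- menu_green: green upright menu stand on a blue foot, 62 x 104 mm, 189 mm high, loose, toward the back; origin at the centre of its underside; leave it alone
- pepper_mill: dark wooden pepper mill, 58 mm across, 163 mm high, fixed, behind the boards (a black garnish caddy and a wooden tip box beside the robot, a bell and a lamp at the back, are fixed too); origin at the centre of its underside; leave it alone
Not all that is in view belongs to the job. What is shaped like the board_b but red or white is not meant.

How it is judged (in metres and radians):
At the end, for the whole second after the job is handed in: Each bay of the return rack holds one board, upright on its long edge, fully down on the bay floor (within 5 mm) and within 12 mm of the bay's middle along it; every other board stands upright within 40 mm of where it started; all are at rest. Only worn boards go down in a bay (((x of board_a in the frame of bay_1 between -0.012 and 0.012 m and y of board_a in the frame of bay_1 between -0.006 and 0.006 m and z of board_a in the frame of bay_1 between -0.003 and 0.005 m and angle between board_a's own z axis and vertical below 0.15 rad) or (x of board_b in the frame of bay_1 between -0.012 and 0.012 m and y of board_b in the frame of bay_1 between -0.006 and 0.006 m and z of board_b in the frame of bay_1 between -0.003 and 0.005 m and angle between board_b's own z axis and vertical below 0.15 rad) or (x of board_c in the frame of bay_1 between -0.012 and 0.012 m and y of board_c in the frame of bay_1 between -0.006 and 0.006 m and z of board_c in the frame of bay_1 between -0.003 and 0.005 m and angle between board_c's own z axis and vertical below 0.15 rad) or (x of board_d in the frame of bay_1 between -0.012 and 0.012 m and y of board_d in the frame of bay_1 between -0.006 and 0.006 m and z of board_d in the frame of bay_1 between -0.003 and 0.005 m and angle between board_d's own z axis and vertical below 0.15 rad)) and ((x of board_a in the frame of bay_2 between -0.012 and 0.012 m and y of board_a in the frame of bay_2 between -0.006 and 0.006 m and z of board_a in the frame of bay_2 between -0.003 and 0.005 m and angle between board_a's own z axis and vertical below 0.15 rad) or (x of board_b in the frame of bay_2 between -0.012 and 0.012 m and y of board_b in the frame of bay_2 between -0.006 and 0.006 m and z of board_b in the frame of bay_2 between -0.003 and 0.005 m and angle between board_b's own z axis and vertical below 0.15 rad) or (x of board_c in the frame of bay_2 between -0.012 and 0.012 m and y of board_c in the frame of bay_2 between -0.006 and 0.006 m and z of board_c in the frame of bay_2 between -0.003 and 0.005 m and angle between board_c's own z axis and vertical below 0.15 rad) or (x of board_d in the frame of bay_2 between -0.012 and 0.012 m and y of board_d in the frame of bay_2 between -0.006 and 0.006 m and z of board_d in the frame of bay_2 between -0.003 and 0.005 m and angle between board_d's own z axis and vertical below 0.15 rad)) and ((x of board_a in the frame of bay_1 between -0.012 and 0.012 m and y of board_a in the frame of bay_1 between -0.006 and 0.006 m and z of board_a in the frame of bay_1 between -0.003 and 0.005 m and angle between board_a's own z axis and vertical below 0.15 rad) or (x of board_a in the frame of bay_2 between -0.012 and 0.012 m and y of board_a in the frame of bay_2 between -0.006 and 0.006 m and z of board_a in the frame of bay_2 between -0.003 and 0.005 m and angle between board_a's own z axis and vertical below 0.15 rad) or (distance of board_a from where it was at the start of the episode below 0.04 m and angle between board_a's own z axis and vertical below 0.12 rad)) and ((x of board_b in the frame of bay_1 between -0.012 and 0.012 m and y of board_b in the frame of bay_1 between -0.006 and 0.006 m and z of board_b in the frame of bay_1 between -0.003 and 0.005 m and angle between board_b's own z axis and vertical below 0.15 rad) or (x of board_b in the frame of bay_2 between -0.012 and 0.012 m and y of board_b in the frame of bay_2 between -0.006 and 0.006 m and z of board_b in the frame of bay_2 between -0.003 and 0.005 m and angle between board_b's own z axis and vertical below 0.15 rad) or (distance of board_b from where it was at the start of the episode below 0.04 m and angle between board_b's own z axis and vertical below 0.12 rad)) and ((x of board_c in the frame of bay_1 between -0.012 and 0.012 m and y of board_c in the frame of bay_1 between -0.006 and 0.006 m and z of board_c in the frame of bay_1 between -0.003 and 0.005 m and angle between board_c's own z axis and vertical below 0.15 rad) or (x of board_c in the frame of bay_2 between -0.012 and 0.012 m and y of board_c in the frame of bay_2 between -0.006 and 0.006 m and z of board_c in the frame of bay_2 between -0.003 and 0.005 m and angle between board_c's own z axis and vertical below 0.15 rad) or (distance of board_c from where it was at the start of the episode below 0.04 m and angle between board_c's own z axis and vertical below 0.12 rad)) and ((x of board_d in the frame of bay_1 between -0.012 and 0.012 m and y of board_d in the frame of bay_1 between -0.006 and 0.006 m and z of board_d in the frame of bay_1 between -0.003 and 0.005 m and angle between board_d's own z axis and vertical below 0.15 rad) or (x of board_d in the frame of bay_2 between -0.012 and 0.012 m and y of board_d in the frame of bay_2 between -0.006 and 0.006 m and z of board_d in the frame of bay_2 between -0.003 and 0.005 m and angle between board_d's own z axis and vertical below 0.15 rad) or (distance of board_d from where it was at the start of the episode below 0.04 m and angle between board_d's own z axis and vertical below 0.12 rad)) and linear speed of each of board_a, board_b, board_c, board_d below 0.05 m/s and angular speed of each of board_a, board_b, board_c, board_d below 1 rad/s); the robot touches nothing.
It fails at once if a board tips over (leans more than 30 degrees) (angle between any of board_a, board_b, board_c, board_d's own z axis and vertical above 0.52 rad).
It fails at once if a loose bystander is pushed more than 30 mm or leans more than 30 degrees (distance of any of salt_shaker, toothpicks, chilli_sauce, jigger, tumbler3, brown_sauce, menu_green from where it was at the start of the episode above 0.03 m or angle between any of salt_shaker, toothpicks, chilli_sauce, jigger, tumbler3, brown_sauce, menu_green's own z axis and vertical above 0.52 rad).
It also fails if it takes over 72 s, if anything falls off the work surface, if the arm or the gripper's body presses on something with over 40 N, if the wrist force passes 120 N, or if a joint passes its speed limit or range.

## Robot

A 6-joint arm with a two-finger parallel gripper is mounted at the origin on the work surface; the furniture and walls round the work are solid. World frame = base frame: x ahead of the robot, y to its left, z up, the work surface at z = 0. Lengths are in m, angles in degrees, forces in N, time in s.
With the tool pointing down it reaches from about 0.3 to 1 m from the base axis. Payload 5.1 kg.
Tool frame: the origin (TCP) lies between the finger pads; the fingertips stand 19 mm ahead of it and the grasp point (between the pads) is the TCP; z points along the fingers, y is the line along which they close (so a half turn about z gives the same grasp; the last joint's range is limited). The gripper opens to 95 mm and grips with 3 to 60 N. Pads are 20 mm wide; open, the fingers measure 119 mm over their backs; the gripper's body (75 mm by 180 mm) begins 59 mm behind the grasp point.
Start: joints at [67.918, 7.093, 94.555, -0, 78.352, -4.733], TCP at [0.194, 0.62, 0.196] pointing down, gripper open.
Joint ranges: [-149.61, 149.61], [-58.7, 133.49], [1.44, 155.28], [-77.14, 257.14], [18.33, 153.61], [-166.67, 166.67]. Speed limits (degrees/s): [147.25, 147.25, 180, 180, 180, 180].

## Interface

Orientations are given as [roll, pitch, yaw] about the fixed x, y, z axes, in that order (R = Rz(yaw) Ry(pitch) Rx(roll)).
In Python, from rig import manip gives the robot as it stands. The module is installed in compiled form; this text tells all that it offers. Calls block until the motion is done:
- manip.move_pose(position, orientation): joint-space move of the TCP to a pose.
- manip.servo_line(position, ori=None, speed=0.15, until_force=None): straight line of the TCP; ori=None keeps the orientation; speed is the mean speed in m/s. With until_force (N) it stops when the force on the tool has changed by that much, and returns True; else False.
- manip.set_joints(angles): joint-space move.
- manip.set_gripper(opening): finger opening in m; the grip force is fixed at half the most; returns when the fingers have stopped.
- manip.pause(seconds).
- manip.solve_ik(position, orientation): joint angles nearest the present ones, or None.
- manip.read_state(): the state.
- manip.get_image(name): name is "scene" or "top" or "wrist"; returns the picture (480x640x3 uint8, red, green, blue); there is no depth.
- manip.camera_params(name): a dict with "fovy" (degrees; the focal length in pixels is half the picture's height over the tangent of half this angle, whatever the lens; pixels are square), "cx", "cy" (the principal point, pixels), "R" (3x3) and "t" (3): a world point X has camera coordinates R X + t; the wrist camera has in their place "mount" (4x4, takes a point from camera to tool coordinates, whose origin is the TCP and whose axes are the flange's). Camera axes: x right, y down, z forward; pixel columns grow to the right and rows downward; lengths in m; the calibration is good to about 2 mm. A picture is of the moment at which its call begins: read the wrist's pose just before it. camera_params takes no time and is no camera call.
A pose or a line that the arm cannot do raises manip.IKError and nothing moves.
- manip.job_done(): hands the job in; it is judged then, once.
The state is a dict: "time_s": time; "joint_positions": joint angles; "joint_vel": joint speeds; "joint_efforts": joint torques, N m; "position": TCP position; "tool_rot": TCP orientation; "force": force on the tool from outside, world axes, zero at the start; "torque": the same for the moment, N m; "opening": finger opening in m; "grasp_force": force on a finger pad.
Only numpy, scipy, OpenCV 4.12 (cv2) and the standard library are available. Lean on these libraries where they do the work, as an engineer would, in place of code of your own. Each camera call takes 0.05 s, during which the arm holds its last target. There are 200 camera calls.

## Working session

There is one attempt and no reset: what is moved stays moved. The work goes in short steps, each a Python script; the robot and the scene stay as the last script left them, time stands still between calls to the robot, and variables do not carry over. Pictures are saved under pics/ and viewed, at most 10 in all, crops included, and the job is handed in when it is done.

```bash
mkdir -p pics
python3 - <<'E'
from rig import manip
import cv2
for n in("scene","top"):
    im=manip.get_image(n); cv2.imwrite(f"pics/{n}0.png",im[:,:,::-1])
    c=manip.camera_params(n); print(n,c)
print(manip.camera_params("wrist")); print(manip.read_state())
E
```

```text
scene {'fovy': 49.71318482748239, 'cx': 312.9967066478622, 'cy': 243.97461752063614, 'R': array([[ 0.5705972 , -0.82111499, -0.01374845],
       [-0.64816961, -0.4400103 , -0.62150389],
       [ 0.5042767 ,  0.36353971, -0.78329042]]), 't': array([-0.29150992,  0.3597515 ,  0.93234993])}
top {'fovy': 50.11184120231049, 'cx': 309.4042742480599, 'cy': 247.74572684363807, 'R': array([[-0.10512471, -0.99445719, -0.00192181],
       [-0.96840702,  0.10280999, -0.22719585],
       [ 0.22613412, -0.02202281, -0.97384719]]), 't': array([0.04227519, 0.55131303, 0.94543366])}
{'fovy': 62.291498352172326, 'cx': 318.67198617923196, 'cy': 237.4022813812223, 'mount': array([[ 9.97074994e-04, -9.66902472e-01, -2.55144303e-01,
         7.18330044e-02],
       [ 9.99999373e-01,  8.34245278e-04,  7.46403293e-04,
        -3.99372670e-04],
       [-5.08846260e-04, -2.55144887e-01,  9.66902698e-01,
        -1.87506991e-01],
       [ 0.00000000e+00,  0.00000000e+00,  0.00000000e+00,
         1.00000000e+00]])}
{'time_s': 0.1, 'joint_positions': array([ 6.79175777e+01,  7.13042210e+00,  9.46240533e+01,  2.75755171e-05,
        7.83518606e+01, -4.73200809e+00]), 'joint_vel': array([-0.02644096, -0.05560579, -0.18884091, -0.02557676,  0.00059447,
        0.01273462]), 'joint_efforts': array([ 1.31365621e-05, -4.18883872e+01, -3.61094785e+01,  7.76199647e-02,
        4.62104485e-02, -5.86560918e-05]), 'position': array([0.19363448, 0.61986057, 0.19532525]), 'tool_rot': array([-1.79894029e+02, -8.79912075e-03,  1.62649572e+02]), 'force': array([-0.11188947, -0.19882619, -1.05566152]), 'torque': array([ 0.03210852, -0.02246175, -0.013911  ]), 'grasp_force': 0.0, 'opening': 0.0951578594951006}
```

View pics/top0.png

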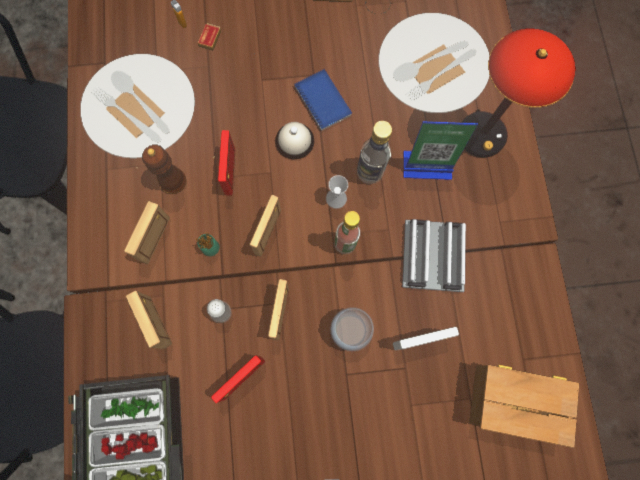

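View pics/scene0.png

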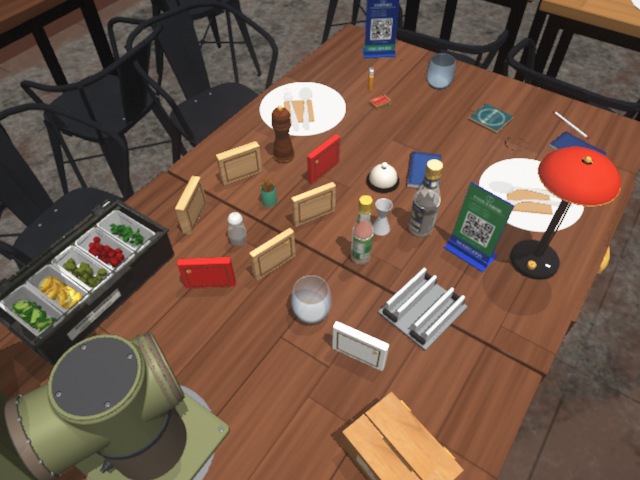

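Candidates: oak boards in the top view at (146,232), (265,225), (147,320) and (278,309). The look-alikes to reject are red at (227,162) and (237,379), and white at (428,339). The rack is at (435,255). I choose the four oak ones.

```bash
cat > h.py <<'E'
import numpy as np,cv2
from scipy.spatial.transform import Rotation as Ro
from rig import manip
def cam(n,st=None):
    c=manip.camera_params(n); f=240/np.tan(np.radians(c['fovy']/2))
    if n=='wrist':
        T=np.eye(4);T[:3,:3]=Ro.from_euler('xyz',st['tool_rot'],degrees=True).as_matrix();T[:3,3]=st['position']
        T=T@c['mount']; Rw,o=T[:3,:3],T[:3,3]
    else: Rw=c['R'].T;o=-Rw@c['t']
    return f,c['cx'],c['cy'],Rw,o
def ray(C,uv,z):
    f,cx,cy,Rw,o=C; uv=np.atleast_2d(uv).astype(float)
    d=np.c_[(uv[:,0]-cx)/f,(uv[:,1]-cy)/f,np.ones(len(uv))]@Rw.T
    return o+d*((z-o[2])/d[:,2])[:,None]
def shot(n):
    st=manip.read_state(); im=manip.get_image(n)[:,:,::-1].copy(); return im,cam(n,st)
def woodtops(im,lo=(12,60,170),hi=(32,200,255),amin=150):
    m=cv2.inRange(cv2.cvtColor(im,cv2.COLOR_BGR2HSV),lo,hi); m=cv2.morphologyEx(m,cv2.MORPH_OPEN,np.ones((3,3)))
    return [c for c in cv2.findContours(m,cv2.RETR_EXTERNAL,cv2.CHAIN_APPROX_NONE)[0] if cv2.contourArea(c)>amin]
def rect(C,c,z):
    P=ray(C,c.reshape(-1,2),z)[:,:2]; r=cv2.minAreaRect((P*1000).astype(np.float32)); b=cv2.boxPoints(r)
    e=[b[1]-b[0],b[2]-b[1]]; l=[np.hypot(*x) for x in e]; k=int(l[1]>l[0])
    return np.array(r[0])/1000,np.degrees(np.arctan2(e[k][1],e[k][0]))%180,max(l),min(l)
E
python3 - <<'E'
from h import *
im,C=shot('top')
for c in woodtops(im):
    print(c.reshape(-1,2).mean(0).round(),[np.round(x,3) for x in rect(C,c,.09)]); cv2.drawContours(im,[c],-1,(255,0,0),1)
for n,p,z in [('salt',(218,314),.0),('picks',(208,246),.0),('chilli',(346,245),.0),('chcap',(351,219),.19),('tumbler',(352,329),.085),('rack',(435,255),.02),('jig',(337,195),.05),('brown',(372,175),0.),('browncap',(381,132),.2),('redlow',(238,379),.09),('redup',(227,162),.08),('mill',(155,155),.16)]: print(n,ray(C,p,z)[0].round(3))
# rack corners px approx
for p in [(405,219),(466,221),(464,291),(404,288)]: print(p,ray(C,p,.006)[0].round(3))
cv2.imwrite('pics/c.png',cv2.resize(im[180:400,100:500],None,fx=2,fy=2,interpolation=cv2.INTER_CUBIC))
E
```

```text
[531. 405.] [array([ 0.221, -0.377]), np.float32(72.742), np.float32(163.855), np.float32(115.733)]
[142. 318.] [array([0.446, 0.307]), np.float32(22.242), np.float32(108.784), np.float32(22.086)]
[277. 308.] [array([0.439, 0.056]), np.float32(163.964), np.float32(108.934), np.float32(15.115)]
[352. 218.] [array([ 0.597, -0.104]), np.float32(173.063), np.float32(28.367), np.float32(27.152)]
[141. 228.] [array([0.621, 0.304]), np.float32(152.48), np.float32(109.093), np.float32(22.316)]
[264. 220.] [array([0.61 , 0.067]), np.float32(152.349), np.float32(109.68), np.float32(15.381)]
[382. 128.] [array([ 0.778, -0.189]), np.float32(82.328), np.float32(34.379), np.float32(30.976)]
[124. 121.] [array([0.851, 0.332]), np.float32(40.055), np.float32(93.378), np.float32(17.936)]
[134. 109.] [array([0.874, 0.306]), np.float32(44.483), np.float32(94.098), np.float32(35.155)]
[147. 101.] [array([0.89 , 0.283]), np.float32(38.451), np.float32(90.309), np.float32(13.173)]
[445.  78.] [array([ 0.876, -0.33 ]), np.float32(116.563), np.float32(91.711), np.float32(22.045)]
[434.  67.] [array([ 0.906, -0.313]), np.float32(124.292), np.float32(95.634), np.float32(33.771)]
salt [0.45  0.182 0.   ]
picks [0.594 0.193 0.   ]
chilli [ 0.565 -0.094  0.   ]
chcap [ 0.567 -0.09   0.19 ]
tumbler [ 0.386 -0.078  0.085]
rack [ 0.521 -0.271  0.02 ]
jig [ 0.66  -0.084  0.05 ]
brown [ 0.714 -0.169  0.   ]
browncap [ 0.719 -0.162  0.2  ]
redlow [0.318 0.138 0.09 ]
redup [0.742 0.131 0.08 ]
mill [0.736 0.252 0.16 ]
(405, 219) [ 0.607 -0.224  0.006]
(466, 221) [ 0.589 -0.351  0.006]
(464, 291) [ 0.443 -0.321  0.006]
(404, 288) [ 0.462 -0.201  0.006]
```

View pics/c.png

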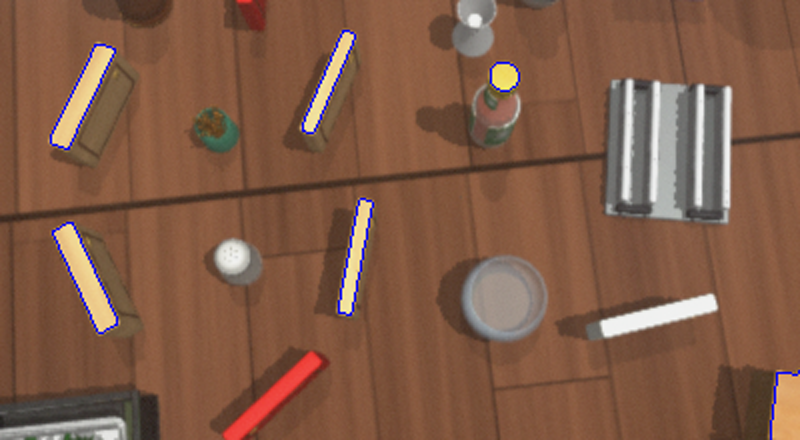

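The crop confirms four plain oak tops at the fitted contours. The two on the right, top-view (277,308) and (264,220), look about 15 mm thick and the left two about 22 mm. I'll pinch the thin pair first, after a closer wrist view of them and of the rack.

Run:
```python
from h import *
p=manip.read_state()['position']
manip.servo_line([p[0],p[1],.34],speed=.25)
def look(x,y,z,yaw,name):
    manip.move_pose([x,y,z],[180,0,yaw]); manip.pause(.2)
    im,C=shot('wrist'); cv2.imwrite(f'pics/{name}.png',im); print(name,manip.read_state()['joint_positions'].round(),C[4].round(3)); return im,C
im,C=look(.50,.062,.30,158,'wb')
for c in woodtops(im,amin=300):
  for z in(.09,.0915): print(c.reshape(-1,2).mean(0).round(),z,[np.round(x,4) for x in rect(C,c,z)])
im,C=look(.525,-.274,.26,170,'wr')
print(manip.read_state()['time_s'])
```

```text
wb [  1. -14. 105.   0.  89. -67.] [0.433 0.089 0.488]
[556. 352.] 0.09 [array([0.7516, 0.2466]), np.float32(166.4957), np.float32(79.4016), np.float32(15.6411)]
[556. 352.] 0.0915 [array([0.7504, 0.246 ]), np.float32(166.4956), np.float32(79.102), np.float32(15.5821)]
[ 81. 352.] 0.09 [array([ 0.5539, -0.2451]), np.float32(148.8292), np.float32(79.4304), np.float32(14.9511)]
[ 81. 352.] 0.0915 [array([ 0.5534, -0.2438]), np.float32(148.8293), np.float32(79.1307), np.float32(14.8946)]
[351. 282.] 0.09 [array([0.5896, 0.0637]), np.float32(152.1693), np.float32(71.8631), np.float32(9.8192)]
[351. 282.] 0.0915 [array([0.589 , 0.0638]), np.float32(152.1693), np.float32(71.592), np.float32(9.7822)]
[548. 253.] 0.09 [array([0.6277, 0.2606]), np.float32(149.5017), np.float32(47.4514), np.float32(46.6865)]
[548. 253.] 0.0915 [array([0.627, 0.26 ]), np.float32(149.5017), np.float32(47.2725), np.float32(46.5104)]
[549. 218.] 0.09 [array([0.6013, 0.2728]), np.float32(152.7113), np.float32(79.4474), np.float32(33.9697)]
[549. 218.] 0.0915 [array([0.6007, 0.2721]), np.float32(152.7114), np.float32(79.1476), np.float32(33.8416)]
[572. 194.] 0.09 [array([0.5839, 0.305 ]), np.float32(176.4452), np.float32(59.1718), np.float32(24.0313)]
[572. 194.] 0.0915 [array([0.5834, 0.3042]), np.float32(176.4452), np.float32(58.9485), np.float32(23.9406)]
[521.  37.] 0.09 [array([0.425 , 0.2945]), np.float32(22.1496), np.float32(60.8129), np.float32(15.8561)]
[521.  37.] 0.0915 [array([0.425 , 0.2937]), np.float32(22.1495), np.float32(60.5835), np.float32(15.7963)]
wr [ -33.   -2.   98.    0.   84. -113.] [ 0.454 -0.261  0.448]
4.9333
```

View pics/wr.png

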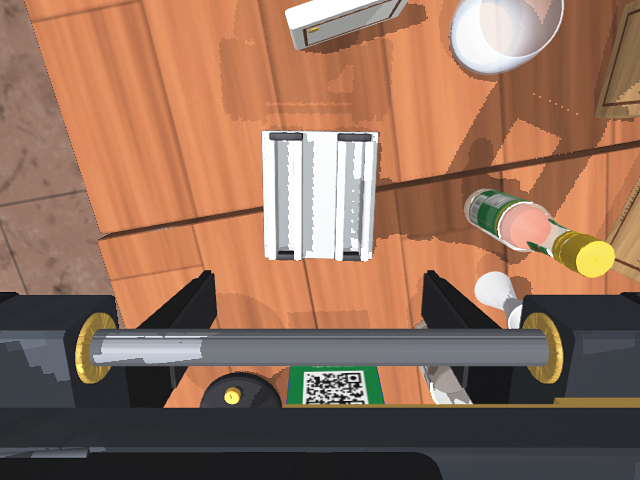

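View pics/wb.png

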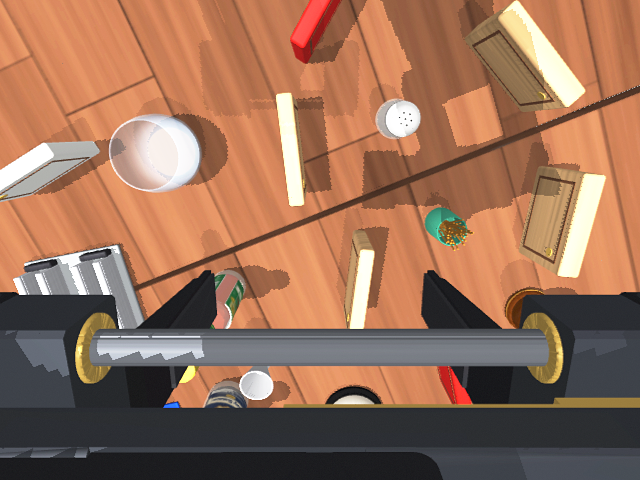

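Wrist views: the rack base corners are near (263,130), (379,132), (368,261) and (264,259), with black stops at (286,136), (355,136), (285,256) and (348,255). The thin boards are at (290,150) and (358,280). I'll add a second rack view with the tool turned 180° so that the camera mount error cancels out.

```bash
cat > rack.py <<'E'
from h import *
def rack(im,C,ctr=(.525,-.274)):
    h=cv2.cvtColor(im,cv2.COLOR_BGR2HSV)
    f,cx,cy,Rw,o=C; q=Rw.T@(np.array([*ctr,.02])-o); u0=(f*q[0]/q[2]+cx,f*q[1]/q[2]+cy)
    m=((h[:,:,1]<90)).astype(np.uint8)
    m=cv2.morphologyEx(m,cv2.MORPH_OPEN,np.ones((5,5)))
    cs=cv2.findContours(m,cv2.RETR_EXTERNAL,cv2.CHAIN_APPROX_NONE)[0]
    c=max(cs,key=lambda c:cv2.pointPolygonTest(c,u0,True)); R=rect(C,c,.006)
    print('base',np.round(R[0],4),R[1:])
    b=np.zeros_like(m);cv2.drawContours(b,[c],-1,1,-1)
    d=(b&(h[:,:,2]<75)).astype(np.uint8); d=cv2.morphologyEx(d,cv2.MORPH_OPEN,np.ones((3,3)))
    n,_,s,ce=cv2.connectedComponentsWithStats(d)
    for i in range(1,n):
        if s[i,4]>40: print('stop',s[i],ce[i].round(1),ray(C,ce[i],.02)[0].round(4))
E
python3 - <<'E'
from rack import *
def white(im,C):
    h=cv2.cvtColor(im,cv2.COLOR_BGR2HSV)
    m=((h[:,:,2]>225)&(h[:,:,1]<125)).astype(np.uint8); m=cv2.morphologyEx(m,cv2.MORPH_OPEN,np.ones((3,3)))
    for c in cv2.findContours(m,cv2.RETR_EXTERNAL,cv2.CHAIN_APPROX_NONE)[0]:
        if cv2.contourArea(c)>400:
            r=rect(C,c,.09); 
            if r[3]<30: print('board',c.reshape(-1,2).mean(0),np.round(r[0],4),r[1:])
fake={'position':np.array([.5,.062,.30]),'tool_rot':[180,0,158]}
white(cv2.imread('pics/wb.png'),cam('wrist',fake))
print('top');rack(*shot('top'))
print('w170');rack(*shot('wrist'))
print(ray(cam('top'),(532,67),.3))
manip.move_pose([.525,-.274,.26],[180,0,-10]); manip.pause(.2)
im,C=shot('wrist');cv2.imwrite('pics/wr2.png',im);print('w-10');rack(im,C)
E
```

```text
board [361.39779006 289.19337017] [0.6018 0.0702] (np.float32(152.24893), np.float32(91.63863), np.float32(15.563808))
board [580.95934959 224.69512195] [0.621  0.3035] (np.float32(152.61078), np.float32(108.82725), np.float32(23.271763))
board [ 23.14814815 165.33333333] [ 0.3531 -0.1948] (np.float32(97.213974), np.float32(68.61059), np.float32(16.065159))
board [289.78629032 149.00403226] [0.439  0.0563] (np.float32(164.01175), np.float32(108.45665), np.float32(15.386855))
board [541.75        53.79017857] [0.4461 0.3061] (np.float32(22.126348), np.float32(108.91003), np.float32(22.436516))
top
base [ 0.5946 -0.4521] (np.float32(165.67654), np.float32(1129.8651), np.float32(527.10944))
stop [ 356   85  171  395 7899] [449.  248.6] [ 0.5307 -0.3015  0.02  ]
stop [ 522  111  111  114 2787] [583.8 179.2] [ 0.6495 -0.6101  0.02  ]
stop [510 166  53  39 928] [538.2 186.7] [ 0.6433 -0.5107  0.02  ]
stop [490 219  23   7 134] [500.7 222.4] [ 0.5746 -0.4174  0.02  ]
stop [572 232  22  32 228] [582.2 248.3] [ 0.5025 -0.5728  0.02  ]
stop [626 430  12   8  70] [632.2 433.9] [ 0.1391 -0.5857  0.02  ]
w170
base [ 0.5247 -0.2726] (np.float32(169.3998), np.float32(146.27255), np.float32(126.613396))
stop [279 251  15   4  57] [286.3 252.4] [ 0.5768 -0.3192  0.02  ]
stop [344 252  15   4  48] [351.3 253.2] [ 0.5902 -0.2473  0.02  ]
[[ 0.75940561 -0.4019179   0.3       ]]
w-10
base [ 0.5225 -0.2725] (np.float32(169.34683), np.float32(146.44539), np.float32(126.11155))
stop [277 253  16   4  63] [284.6 254.5] [ 0.4705 -0.2257  0.02  ]
stop [343 254  15   4  50] [350.5 255.2] [ 0.4569 -0.2987  0.02  ]
```

View pics/wr2.png

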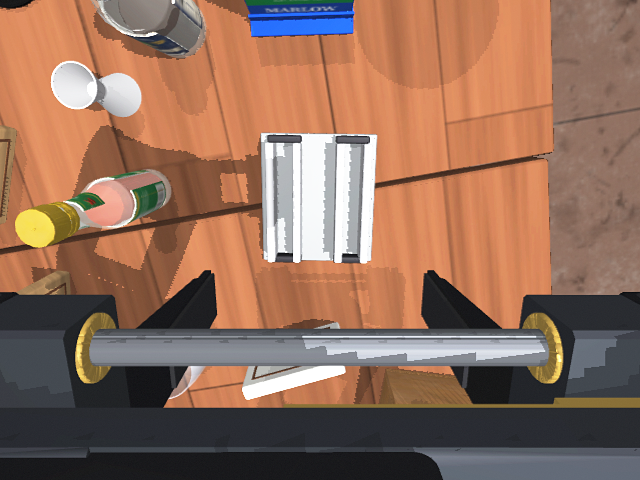

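```bash
cat > act.py <<'E'
from h import *
def pick(x,y,yaw,z):
    manip.move_pose([x,y,.30],[180,0,yaw]); manip.set_gripper(.05)
    manip.servo_line([x,y,.13],speed=.2)
    print('contact',manip.servo_line([x,y,z],speed=.08,until_force=8),manip.read_state()['position'].round(4))
    manip.set_gripper(0.0); s=manip.read_state(); print('opening',s['opening'],s['grasp_force'],s['time_s'])
    if s['opening']>.019 or s['opening']<.012: return False
    manip.servo_line([x,y,.32],speed=.15); s=manip.read_state(); print('lifted',s['opening'],s['grasp_force'],s['position'].round(4)); return True
def over(x,y,yaw):
    manip.servo_line([x,y,.32],[180,0,yaw],speed=.2)
    s=manip.read_state();manip.servo_line([x,y,.135],speed=.15); manip.pause(.3)
E
python3 - <<'E'
from act import *
if pick(.4390,.0562,164,.068): 
    over(.5168,-.3088,169.4)
    f0=manip.read_state()['force']
    print('stop',manip.servo_line([.5168,-.3088,.088],speed=.03,until_force=6)); s=manip.read_state(); print(s['position'].round(4),s['force']-f0,s['opening'],s['time_s'])
    im,C=shot('wrist');cv2.imwrite('pics/ins1.png',im)
E
```

```text
contact False [0.4395 0.0562 0.0685]
opening 0.01535009465123398 30.000522136688232 13.5333
lifted 0.01546578819592746 29.998751878738403 [0.4386 0.0562 0.3189]
stop False
[ 0.5169 -0.3089  0.0883] [-0.44064913  0.25489564 -0.12531118] 0.015439414296645318 20.7833
```

View pics/ins1.png

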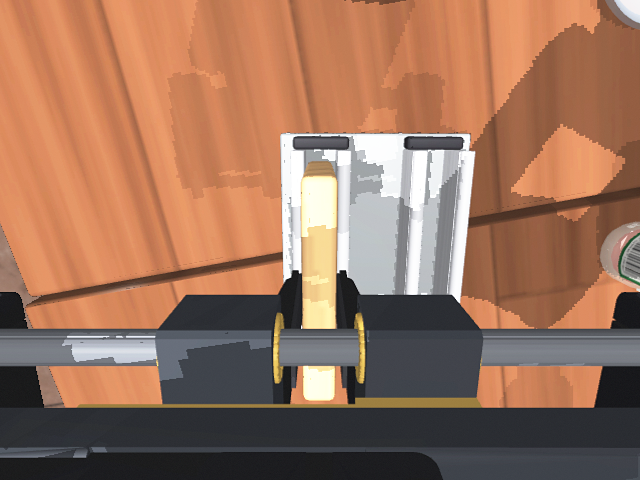

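The first board pinches to 15.4 mm, so it is worn. The wrist view shows it between the walls of the left bay, at (320,170–300), with no side force. Next I push it down, release it and fetch the second.

```bash
cat >> act.py <<'E'
def down(x,y,z):
    print('floor',manip.servo_line([x,y,z],speed=.02,until_force=15)); s=manip.read_state(); print(s['position'].round(4),s['force'].round(1))
    manip.set_gripper(.04); print('rel',manip.read_state()['force'].round(1))
    manip.servo_line([x,y,.32],speed=.2)
E
python3 - <<'E'
from act import *
down(.5168,-.3088,.070)
im,C=shot('wrist');cv2.imwrite('pics/after1.png',im)
if pick(.6100,.0670,152.3,.0695): 
    x,y=.5304,-.2362
    over(x,y,169.4)
    f0=manip.read_state()['force']
    print('stop',manip.servo_line([x,y,.089],speed=.03,until_force=6)); s=manip.read_state(); print(s['position'].round(4),s['force']-f0,s['opening'],s['time_s'])
    im,C=shot('wrist');cv2.imwrite('pics/ins2.png',im)
E
```

```text
floor True
[ 0.5166 -0.3088  0.0756] [-0.1  0.3  3.9]
rel [ 0.6 -0.5  0.5]
contact False [0.6104 0.067  0.0699]
opening 0.01545811225410214 29.99973714351654 28.0417
lifted 0.01517177433009682 29.999322295188904 [0.6096 0.067  0.3187]
stop False
[ 0.5306 -0.2363  0.0893] [0.70719442 0.95545747 0.64948845] 0.015614564061278383 34.9417
```

View pics/ins2.png

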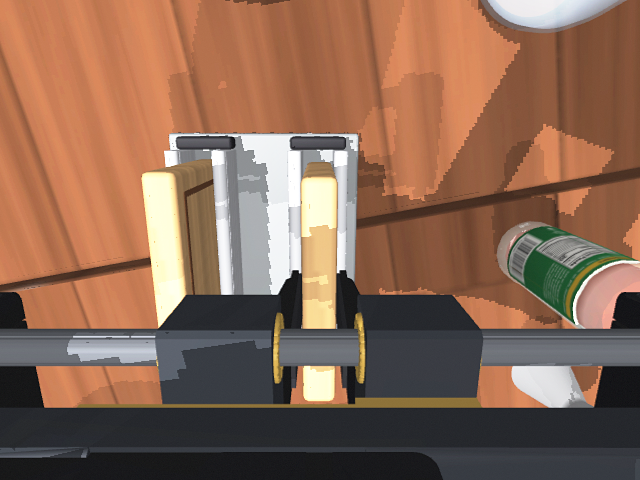

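The second board also pinches to 15.5 mm and sits between its bay's walls at (320,170–300). Board 1 stands upright in the left bay at (180,240).

Run:
```python
from act import *
down(.5304,-.2362,.071)
manip.move_pose([.45,-.25,.34],[180,0,169.4]); manip.pause(.2)
im,C=shot('wrist');
manip.move_pose([.30,.35,.34],[180,0,169.4]); manip.pause(.3)
t,Ct=shot('top')
for c in woodtops(t): 
    r=rect(Ct,c,.0965)
    if r[3]<26: print(c.reshape(-1,2).mean(0).round(),[np.round(x,3) for x in r])
s,_=shot('scene'); cv2.imwrite('pics/fin.png',np.vstack([cv2.resize(t[180:360,100:500],(800,360)),cv2.resize(s[180:380,160:560],(480,240))[:, :] if 0 else cv2.copyMakeBorder(cv2.resize(s[140:350,170:570],(457,240)),0,0,0,343,0)]))
print(manip.read_state()['time_s'])
```

```text
floor True
[ 0.5302 -0.2362  0.0756] [-1.1  1.   4.4]
rel [0.8 0.8 0. ]
[142. 318.] [array([0.445, 0.305]), np.float32(22.348), np.float32(107.977), np.float32(21.97)]
[464. 246.] [array([ 0.517, -0.308]), np.float32(169.953), np.float32(108.38), np.float32(15.015)]
[426. 243.] [array([ 0.531, -0.236]), np.float32(169.136), np.float32(108.688), np.float32(15.25)]
[141. 228.] [array([0.619, 0.302]), np.float32(152.51), np.float32(108.017), np.float32(22.236)]
[124. 121.] [array([0.848, 0.329]), np.float32(40.191), np.float32(92.759), np.float32(17.716)]
[147. 101.] [array([0.886, 0.281]), np.float32(38.451), np.float32(89.695), np.float32(13.096)]
[445.  78.] [array([ 0.872, -0.328]), np.float32(116.563), np.float32(91.087), np.float32(21.895)]
41.0167
```

View pics/fin.png

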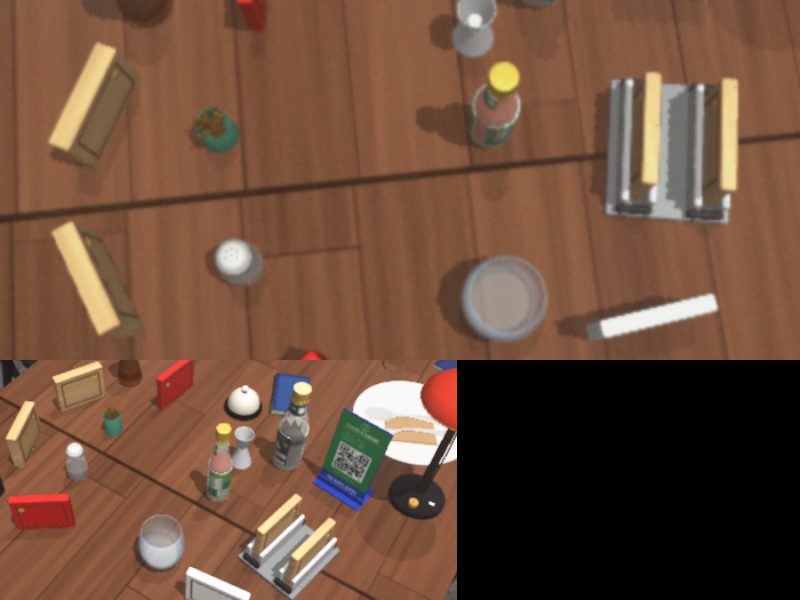

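Both boards stand upright and fully down in their bays, at crop (652,130) and (730,135). The thick boards and the bystanders are where they were.

```bash
python3 -c "
from rig import manip
print(manip.job_done())"
```

```text
the job is handed in; nothing more can be done
None
```

I handed the job in at about 41 s with the two worn boards (pinched at 15.4 and 15.5 mm) standing fully down, one in each bay, and the other two, which I did not pinch but measured at about 22 mm in the images, left standing where they were; no verdict came back.

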